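# Open a dial padlock on the repair bench and show it to the inspection camera

## Robot

A 6-joint arm with a two-finger parallel gripper is mounted at the origin on the work surface. World frame = base frame: x ahead of the robot, y to its left, z up, the work surface at z = 0. Lengths are in m, angles in rad, forces in N, time in s.
With the tool pointing down it reaches from about 0.375 to 0.9 m from the base axis. Payload 3.1 kg.
Tool frame: the origin (TCP) lies between the finger pads; the fingertips stand 11 mm ahead of it and the grasp point (between the pads) lies 8 mm behind it; z points along the fingers, y is the line along which they close (so a half turn about z gives the same grasp; the last joint's range is limited). The gripper opens to 87 mm and grips with 3 to 60 N. Pads are 19 mm wide; open, the fingers measure 117 mm over their backs; the gripper's body (75 mm by 190 mm) begins 51 mm behind the grasp point.
Start: joints at [0.936, 0.527, 1.433, -0, 1.181, -0.178], TCP at [0.275, 0.561, 0.234] pointing down, gripper open.
Joint ranges: [-3.08, 3.08], [-0.75, 2.2], [0.22, 2.44], [-1.43, 4.57], [0, 2.65], [-2.85, 2.85]. Speed limits (rad/s): [2.79, 2.79, 3.14, 3.14, 3.14, 3.14].

## Interface

Orientations are given as a unit quaternion [x, y, z, w].
In Python, from rig import get_obs, camera, hand_in gives the robot as it stands.
- The arm moves only by the shell command python3 -m pendant 'ROWS' [FORCE]. ROWS is JSON, a list that holds one entry, the list of rows, each a list of 7 numbers: the shift along the tool's x, y, z in m, then the turn, a rotation vector about the tool's x, y, z in degrees, then the opening, from 0 (shut) to 1 (fully open). In form: [[[x, y, z, ax, ay, az, fingers], ...]]. A call has exactly 5 rows; each row shifts and turns the commanded pose from where the row before left it, along the tool's axes as they then stand; what a row does not reach is not made up. A row lasts 1/8 s, in which the tool goes at most 62.5 mm and 10.7 degrees, less where a joint would pass 70% of its speed; a pose out of reach is approached as far as the arm can. A call with a gripper value outside its range is refused whole. The fingers move at their own pace and stop on an object; FORCE is the grip in N (left out, the last holds). Time passes only in rows, so rows that do not move let the fingers close, or fill a call up. It gives the time, the measured TCP pose, the force, the opening and the grip force at its end, in the units of the state.
- get_obs(): the state, without advancing time (a new reading comes with each control period).
- camera(name): name is "side" or "top" or "wrist"; returns a dict with "img" (480x640x3 uint8, red, green, blue), "intrinsics" (3x3 intrinsics, pixels), "k1" (the pictures are not rectified: a ray, as slopes to the right and down, at radius r is drawn at 1 + k1 r^2 times it, then the intrinsics apply), "R" (3x3) and "t" (3): a world point X has camera coordinates R X + t; the wrist camera has in their place "T_tool_cam" (4x4, takes a point from camera to tool coordinates, whose origin is the TCP and whose axes are the flange's). Camera axes: x right, y down, z forward; pixel columns grow to the right and rows downward; lengths in m; the calibration is good to about 2 mm. A picture is of the moment at which its call begins: read the wrist's pose just before it. There is no depth.
- hand_in(): hands the job in; it is judged then, once.
The state is a dict: "time": time; "q": joint angles; "joint_velocities": joint speeds; "joint_torque": joint torques, N m; "position": TCP position; "tool_rot": TCP orientation; "ft_force": force on the tool from outside, world axes, zero at the start; "moment": the same for the moment, N m; "grip_width": finger opening in m; "grip_force": force on a finger pad.
Only numpy, scipy, OpenCV 4.12 (cv2) and the standard library are available. Lean on these libraries where they do the work, as an engineer would, in place of code of your own. Each camera call takes 0.05 s, during which the arm holds its last target. There are 200 camera calls.

## Task

On this repair bench a dial padlock lies on its back in the aluminium cradle: turn its dial clockwise, feeling the clicks, until the raised rib on the dial points at the small nub on the lock, then, with the lock still in the cradle, pull the shackle out as far as it goes. Lift the open lock out and finish while still holding it, at rest, centred above the round up-facing camera with the middle of the lock about 12 cm above its glass. Leave everything else on the bench where it is.

Things in the scene. Friction and masses are not known exactly. Their poses are not given: they have to be found in the camera images.
- lock: Loose dark steel dial padlock lying on its back, about 0.5 kg in all. Body 60 (x) x 72 (y) x 28 (z) mm; origin at the centre of its underside, z up, shackle towards the lock's -x. At the start it sits in the cradle, underside 16 mm above the table. The index nub (white, 8 mm wide, 4 mm high) stands on the top face 26 mm from the centre towards +x.
- lock_mid (a point): The middle of the lock's body, 14 mm above its underside centre. Axes as lock.
- dial (a joint): Dial angle (rad) about the lock's z, growing clockwise seen from above. 0 = rib points at the nub, shackle freed. Starts between -1.6 and -0.6; turns from -1.9 to +1.0. It clicks into a rest every 20 degrees (0.349 rad), 0 being one; turning takes under 0.2 N m. At any other click the shackle is blocked (moves under 3 mm). With the shackle out the dial cannot turn.
- dial_top (a point): Centre of the dial's top face. The dial is an upright black round knob on the lock's top face, 38 mm in diameter, 24 mm high (29 to 53 mm above the lock's underside), its axis through the lock's middle, with a low white rib from centre to rim. Grip it across any diameter from above, fingertips above the lock's top face.
- shackle (a joint): How far the shackle is pulled out of the body (m): 0 closed, 0.018 fully out (a stop). Pulling it takes under 8 N once the dial is right; it stays where it is left.
- bow (a point): Middle of the shackle's bow, on the bar's axis, 76 mm from the lock's centre towards its -x when closed, 14 mm above the underside; axes as the lock's. The shackle is a flat U of 9 mm round bar: bow along y, legs along x at y = +-24 mm; opening between bow and body 41 x 39 mm. Grip the bow from above, one finger inside the U; pull towards -x. Held by the bow, the lock may swing about the bar.
- cradle: Fixed aluminium cradle under the lock: slab 82 x 108 x 16 mm, origin at the centre of its underside on the table, axes as the lock's at the start. A rim 8 mm high rings the lock with 1 mm play; two lugs 20 mm high stand at the corners on the shackle's side. Nothing of it lies under the bow. The lock lifts straight out.
- inspector: Fixed round black camera, 100 mm across, 28 mm high, lens upward; origin at the centre of its underside.
- lens (a point): Centre of the camera's round glass, facing up, 29 mm above the table.
- screwdriver: Bystander: loose screwdriver, 160 mm. Leave it where it is; origin at the centre of its underside.
- solder_reel: Bystander: loose reel, 60 mm across, 36 mm high. Leave it where it is; origin at the centre of its underside.
- circuit_board: Bystander: loose small circuit board, 85 x 60 mm. Leave it where it is; origin at the centre of its underside.
- flux_jar: Bystander: loose jar, 48 mm across, 50 mm high. Leave it where it is; origin at the centre of its underside.
- pliers: Bystander: loose pliers, 140 mm. Leave it where it is; origin at the centre of its underside.
There are look-alikes about, which are no part of the job. There is more than one size of the lock; the job needs the smallest.

How it is judged:
By the outcome, as a careful person would: the job done as asked, in the order asked, and still so for the second after the job is handed in, while the arm keeps its last pose, push and grip.
It also fails if it takes over 51 s, if anything falls off the work surface, if the arm or the gripper's body presses on something with over 40 N, if the wrist force passes 120 N, or if a joint passes its speed limit or range.

## Working session

There is one attempt and no reset: what is moved stays moved. The work goes in short steps, Python scripts to look and compute and a shell command to move; the robot and the scene stay as the last step left them, time stands still between calls to the robot, and variables do not carry over. Pictures are saved under pics/ and viewed, at most 10 in all, crops included, and the job is handed in when it is done.

```bash
ls; mkdir -p pics; cat > h.py <<'E'
import numpy as np, cv2
from rig import get_obs, camera
from scipy.spatial.transform import Rotation as Ro
def grab(n):
    o=get_obs(); c=camera(n)
    if 'T_tool_cam' in c:
        T=np.eye(4); T[:3,:3]=Ro.from_quat(o['tool_rot']).as_matrix(); T[:3,3]=o['position']
        W=T@np.array(c['T_tool_cam']); c['R']=W[:3,:3].T; c['t']=-W[:3,:3].T@W[:3,3]
    c={k:(np.array(v) if k!='img' else v) for k,v in c.items()}
    return c
def ray(c,px):
    px=np.array(px,float).reshape(-1,2);K=c['intrinsics'];k=float(c['k1'])
    d=np.c_[(px[:,0]-K[0,2])/K[0,0],(px[:,1]-K[1,2])/K[1,1]];s=d.copy()
    for _ in range(20): s=d/(1+k*(s**2).sum(1,keepdims=True))
    v=np.c_[s,np.ones(len(s))]@c['R']
    return -c['R'].T@c['t'],v
def onz(c,px,z):
    o,v=ray(c,px); return o+v*((z-o[2])/v[:,2])[:,None]
def proj(c,X):
    X=np.atleast_2d(X)@c['R'].T+c['t'];s=X[:,:2]/X[:,2:]
    s=s*(1+float(c['k1'])*(s**2).sum(1,keepdims=True));K=c['intrinsics']
    return np.c_[s[:,0]*K[0,0]+K[0,2],s[:,1]*K[1,1]+K[1,2]]
def tri(ca,pa,cb,pb):
    A=np.zeros((3,3));b=np.zeros(3)
    for c,p in((ca,pa),(cb,pb)):
        o,v=ray(c,p);v=v[0]/np.linalg.norm(v[0]);P=np.eye(3)-np.outer(v,v);A+=P;b+=P@o
    return np.linalg.solve(A,b)
def save(c,f,box=None,s=1):
    im=c['img'][:,:,::-1]
    if box: im=im[box[1]:box[3],box[0]:box[2]]
    cv2.imwrite(f,cv2.resize(im,None,fx=s,fy=s,interpolation=cv2.INTER_CUBIC))
E
python3 - <<'E'
from h import *
import pickle
o=get_obs();print(o)
t=grab('top');s=grab('side');pickle.dump((t,s),open('ts.pkl','wb'))
save(t,'pics/top.png');save(s,'pics/side.png')
for c in(t,s):print(-c['R'].T@c['t'],c['R'][2],c['intrinsics'][0,0],c['k1'])
E
```

```text
pics
{'time': 0.0, 'q': array([ 9.36486965e-01,  5.28500706e-01,  1.43390059e+00, -2.58258184e-05,
        1.18139990e+00, -1.78504414e-01]), 'joint_velocities': array([ 0.00013274, -0.00025602, -0.00129888, -0.001609  ,  0.00109942,
        0.00020705]), 'joint_torque': array([-1.40699314e-03, -4.40043747e+01, -1.76590794e+01,  6.31611259e-02,
        5.81772847e-02, -1.51045306e-04]), 'position': array([0.27466879, 0.56061682, 0.23255094]), 'tool_rot': array([ 2.25929807e-01,  9.74142958e-01, -1.01904610e-03, -4.25563106e-04]), 'ft_force': array([-0.25747099, -0.88866872,  0.1285404 ]), 'moment': array([ 0.00028217,  0.04896984, -0.00743416]), 'grip_force': 0.0, 'grip_width': 0.08742966961110815}
[0.38362519 0.00150275 1.26326198] [ 0.11866115  0.01347245 -0.9928434 ] 572.9369283422561 -0.16064657155444328
[ 0.05798107 -0.59360126  0.50871689] [ 0.53015581  0.68612518 -0.49816368] 464.2381926366907 -0.11355840909613764
```

View pics/top.png

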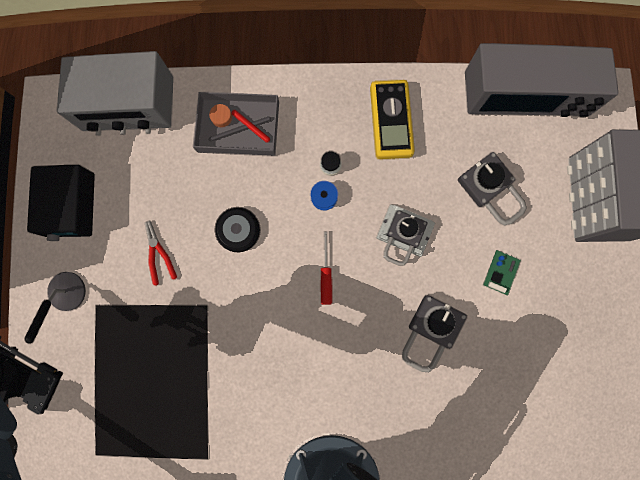

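View pics/side.png

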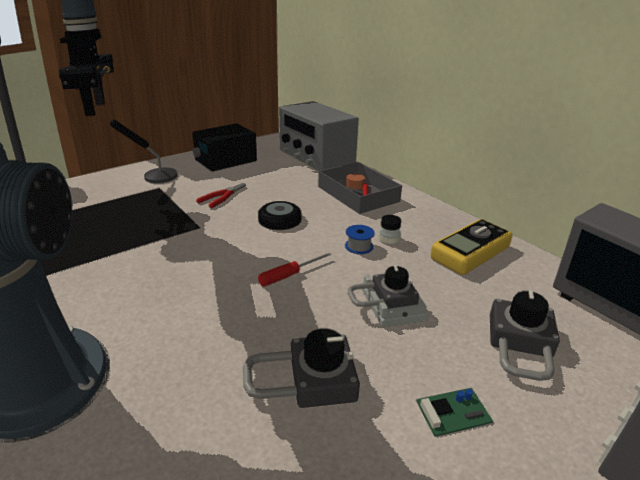

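Top view: three locks, at (408,228) (small, in the aluminium cradle), (492,175) and (437,322) (both larger, lying on the table). The one at (408,228) fits, being the smallest and in the cradle. The inspector is at (238,229). I'll confirm this in one enlarged crop and measure.

```bash
python3 - <<'E'
from h import *
import pickle
t,s=pickle.load(open('ts.pkl','rb'))
a=cv2.resize(t['img'][195:275,368:448],None,fx=5,fy=5,interpolation=cv2.INTER_CUBIC)
b=cv2.resize(s['img'][255:335,342:432],None,fx=4.444,fy=5,interpolation=cv2.INTER_CUBIC)
cv2.imwrite('pics/crop.png',np.hstack([a,b])[:,:,::-1])
print(onz(t,[[408,228]],.069),onz(s,[[397,270]],.069), tri(t,[408,228],s,[397,270]))
# inspector lens
for c,p in((t,(238,229)),(s,(281,210))):
    g=cv2.cvtColor(c['img'],cv2.COLOR_RGB2GRAY);m=np.zeros_like(g);cv2.circle(m,p,27,255,-1)
    k=((g<75)&(m>0)).astype(np.uint8); cs,_=cv2.findContours(k,cv2.RETR_EXTERNAL,cv2.CHAIN_APPROX_NONE)
    q=max(cs,key=cv2.contourArea);e=cv2.fitEllipse(q);print(e,onz(c,[e[0]],.028))
E
```

```text
[[ 0.54676293 -0.16771245  0.069     ]] [[ 0.55518419 -0.16648237  0.069     ]] [ 0.54826613 -0.16898909  0.07286782]
((237.28025817871094, 229.27577209472656), (44.047611236572266, 44.48799133300781), 111.14839172363281) [[0.5536414  0.19933494 0.028     ]]
((279.5649108886719, 215.3690643310547), (28.671350479125977, 44.282928466796875), 89.46745300292969) [[0.54064153 0.17499898 0.028     ]]
```

View pics/crop.png

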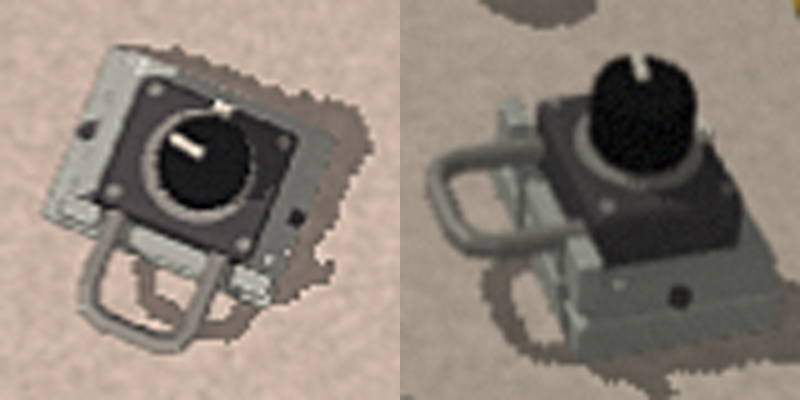

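The crop confirms it: a small lock in the grey cradle. The rib points up-left, at crop (172,137) from the dial centre (205,157). The nub is at crop (222,106) and the bow at (135,335). That makes lock yaw about -21° and rib yaw about 59°, so about 80° clockwise, or 4 clicks. Moving above it.

```bash
python3 -m pendant '[[[-0.038,-0.036,0,0,0,0,1],[-0.038,-0.036,0,0,0,0,1],[-0.038,-0.036,0,0,0,0,1],[-0.038,-0.036,0,0,0,0,1],[-0.038,-0.036,0,0,0,0,1]]]' && python3 -m pendant '[[[-0.038,-0.036,0,0,0,0,1],[-0.038,-0.036,0,0,0,0,1],[-0.038,-0.036,0,0,0,0,1],[-0.038,-0.036,0,0,0,0,1],[-0.038,-0.036,0,0,0,0,1]]]' && python3 -m pendant '[[[-0.038,-0.035,0,0,0,0,1],[-0.038,-0.035,0,0,0,0,1],[-0.038,-0.035,0,0,0,0,1],[-0.035,-0.035,0,0,0,0,1],[0,0,0,0,0,0,1]]]'
python3 - <<'E'
from h import *
import pickle
w=grab('wrist');pickle.dump(w,open('w1.pkl','wb'));save(w,'pics/w1.png')
print(w['T_tool_cam'],get_obs()['position'],-w['R'].T@w['t'],w['R'])
E
```

```text
time: 0.72
position: [0.3667, 0.3143, 0.2334]
tool_rot: [0.226, 0.974, -0.0, -0.0]
ft_force: [0.5, -0.1, -0.4]
grip_width: 0.0868
grip_force: 0.0
time: 1.35
position: [0.458, 0.069, 0.2334]
tool_rot: [0.226, 0.974, 0.0, -0.0]
ft_force: [1.4, -0.6, -0.8]
grip_width: 0.0871
grip_force: 0.0
time: 1.98
position: [0.5314, -0.1242, 0.2332]
tool_rot: [0.228, 0.974, -0.0, 0.001]
ft_force: [0.0, 0.2, 0.5]
grip_width: 0.0872
grip_force: 0.0
[[ 5.70651610e-04 -9.66758216e-01 -2.55691661e-01  6.92081742e-02]
 [ 9.99999446e-01  3.25463611e-04  1.00123200e-03 -3.97786442e-04]
 [-8.84730934e-04 -2.55692091e-01  9.66757866e-01 -1.51730530e-01]
 [ 0.00000000e+00  0.00000000e+00  0.00000000e+00  1.00000000e+00]] [ 0.52999909 -0.12198565  0.23294832] [ 0.4689732  -0.09364703  0.38481757] [[ 4.43606755e-01  8.96221452e-01  3.93636054e-04]
 [ 8.65961609e-01 -4.28741990e-01  2.57469993e-01]
 [ 2.30918899e-01 -1.13874554e-01 -9.66286214e-01]]
```

View pics/w1.png

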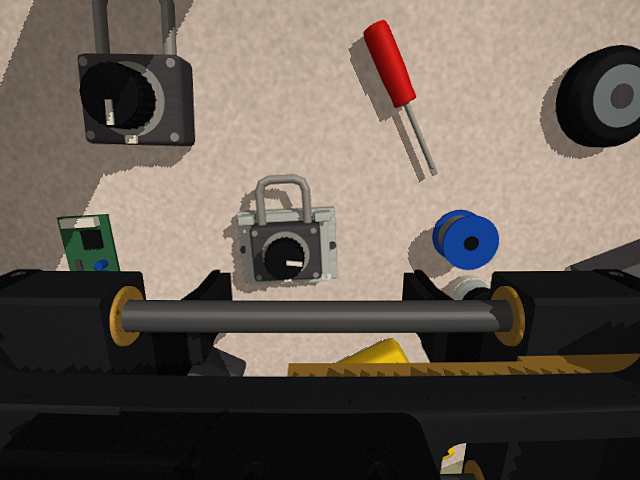

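Wrist view: the lock in its cradle has its dial at (285,258), rib pointing right, nub near (288,281) and bow at (283,180). Moving nearer for the second view.

```bash
python3 -m pendant '[[[-0.012,-0.011,0.02,0,0,0,1],[-0.012,-0.011,0.02,0,0,0,1],[-0.012,-0.011,0.02,0,0,0,1],[0,0,0,0,0,0,1],[0,0,0,0,0,0,1]]]'
python3 - <<'E'
from h import *
import pickle
w=grab('wrist');pickle.dump(w,open('w2.pkl','wb'));save(w,'pics/w2.png')
print(get_obs()['position'])
E
```

```text
time: 2.65
position: [0.5473, -0.1647, 0.1739]
tool_rot: [0.225, 0.974, 0.0, -0.0]
ft_force: [-0.1, 0.7, -0.0]
grip_width: 0.0867
grip_force: 0.0
[ 0.54760638 -0.16489881  0.17428989]
```

View pics/w2.png

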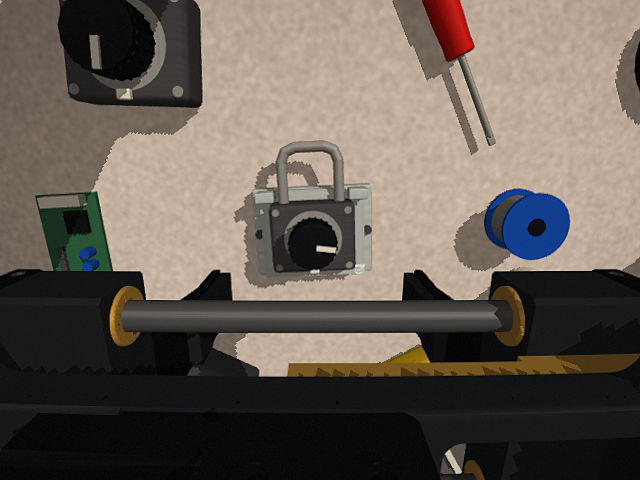

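The second wrist view shows the dial at (313,243), rib to (336,250), nub at (316,270) and bow at (310,147). Triangulating by masks.

```bash
python3 - <<'E'
from h import *
import pickle
t,s=pickle.load(open('ts.pkl','rb'));w1=pickle.load(open('w1.pkl','rb'));w2=pickle.load(open('w2.pkl','rb'))
def dial(c,p,r,th):
    g=c['img'].max(2);m=np.zeros_like(g);cv2.circle(m,p,r,255,-1)
    k=((g<th)&(m>0)).astype(np.uint8);k=cv2.morphologyEx(k,cv2.MORPH_OPEN,np.ones((3,3)))
    q=max(cv2.findContours(k,0,1)[0],key=cv2.contourArea)
    return cv2.minEnclosingCircle(q)
def rib(c,p,r,th=140):
    k=np.zeros(c['img'].shape[:2],np.uint8);cv2.circle(k,p,r,255,-1)
    k=((c['img'].min(2)>th)&(k>0)).astype(np.uint8)
    n,l,st,ce=cv2.connectedComponentsWithStats(k);i=1+np.argmax(st[1:,4]);return np.argwhere(l==i)[:,::-1],st[i],ce[i]
def bow(c,x0,x1,y0,y1):
    h=cv2.cvtColor(c['img'],cv2.COLOR_RGB2HSV)[y0:y1,x0:x1].astype(int)
    return h
d={}
for n,c,p,r in(('t',t,(409,227),13),('w1',w1,(285,258),30),('w2',w2,(313,243),33)):
    d[n]=dial(c,p,r,38);print(n,d[n],onz(c,[d[n][0]],.057))
print('dial mid',tri(w1,d['w1'][0],w2,d['w2'][0]),tri(t,d['t'][0],w2,d['w2'][0]))
for n,c,p,r in(('w1',w1,(291,263),14),('w2',w2,(325,248),16)):
    q,st,ce=rib(c,p,r);X=onz(c,q,.070)[:,:2]
    vx,vy,x0,y0=cv2.fitLine(X.astype(np.float32),2,0,.01,.01).ravel();print('rib',st,X.mean(0),np.degrees(np.arctan2(vy,vx)))
for n,c,p,r in(('w1',w1,(288,281),6),('w2',w2,(316,271),7)):
    q,st,ce=rib(c,p,r,120);print('nub',st,ce,onz(c,[ce],.047))
for c,x,y0,y1 in((w1,283,165,200),(w2,310,130,170)):
    h=cv2.cvtColor(c['img'],cv2.COLOR_RGB2HSV)[y0:y1,x].astype(int);print([tuple(map(int,a[1:])) for a in h])
print(w1['intrinsics'])
E
```

```text
t ((408.8999938964844, 227.10000610351562), 9.360664367675781) [[ 0.55031661 -0.17139407  0.057     ]]
w1 ((280.46240234375, 260.3893737792969), 24.846925735473633) [[ 0.55094296 -0.17477429  0.057     ]]
w2 ((310.57269287109375, 246.23867797851562), 28.755596160888672) [[ 0.55200144 -0.17274441  0.057     ]]
dial mid [ 0.54660938 -0.16997839  0.07648599] [ 0.54832185 -0.1699882   0.07162446]
rib [287 261  15   6  61] [ 0.55612676 -0.16112784] 57.838604
rib [317 246  19   7  94] [ 0.55593771 -0.16133672] 56.416565
nub [284 279   8   4  19] [287.21052632 280.47368421] [[ 0.57621621 -0.18129822  0.047     ]]
nub [310 270  10   4  31] [314.41935484 271.4516129 ] [[ 0.57613696 -0.18116771  0.047     ]]
[(51, 196), (50, 193), (51, 191), (51, 190), (48, 190), (46, 193), (45, 197), (47, 201), (47, 208), (48, 191), (25, 123), (31, 141), (31, 147), (27, 150), (30, 138), (31, 114), (30, 93), (19, 53), (54, 119), (47, 217), (48, 201), (49, 197), (47, 194), (48, 193), (48, 196), (48, 195), (52, 161), (57, 116), (51, 124), (53, 125), (53, 124), (50, 122), (53, 121), (55, 120), (55, 120)]
[(47, 196), (48, 195), (48, 195), (50, 192), (51, 191), (50, 187), (49, 188), (48, 190), (47, 189), (50, 195), (52, 197), (26, 129), (32, 136), (31, 141), (32, 145), (27, 153), (28, 135), (27, 114), (30, 102), (29, 87), (33, 61), (40, 64), (50, 167), (47, 205), (49, 199), (47, 200), (46, 198), (48, 195), (48, 191), (47, 188), (50, 188), (50, 189), (48, 190), (49, 187), (55, 154), (56, 96), (53, 110), (51, 115), (52, 122), (52, 122)]
[[344.13783594   0.         316.83215979]
 [  0.         344.13783594 239.08869256]
 [  0.           0.           1.        ]]
```

```bash
python3 - <<'E'
from h import *
import pickle
w1=pickle.load(open('w1.pkl','rb'));w2=pickle.load(open('w2.pkl','rb'))
B=[];Rb=[[297.,263.6],[326.3,249.3]]
def m(c,x0,y0,x1,y1,f):
    k=f(c['img'])[y0:y1,x0:x1].astype(np.uint8);n,l,st,ce=cv2.connectedComponentsWithStats(k);i=1+np.argmax(st[1:,4]);return np.argwhere(l==i)[:,::-1]+[x0,y0]
sat=lambda im:cv2.cvtColor(im,cv2.COLOR_RGB2HSV)[:,:,1]<41
wh=lambda im:im.min(2)>140
for c,b,r in((w1,(245,168,322,204),(280,255,306,274)),(w2,(265,132,352,178),(308,238,342,262))):
    q=m(c,*b,sat);ym=q[:,1].min();
    print('bow box',q.min(0),q.max(0),[ (y,q[q[:,1]==y,0].min(),q[q[:,1]==y,0].max()) for y in range(ym,ym+30,6)])
    X=onz(c,q,.030)[:,:2];B.append((c,q))
    rr=cv2.minAreaRect(X.astype(np.float32)*1000);print(rr)
    q=m(c,*r,wh);print('rib px',q.mean(0));Rb.append(q.mean(0))
print('rib',tri(w1,Rb[2],w2,Rb[3]),'nub',tri(w1,[287.2,280.5],w2,[314.4,271.5]),'bow',tri(w1,[283.5,178.7],w2,[310,146]))
for c,p in((w1,(283.5,178.7)),(w2,(310,146))):print(onz(c,[p],.030))
E
```

```text
bow box [255 174] [310 203] [(174, np.int64(290), np.int64(293)), (180, np.int64(259), np.int64(305)), (186, np.int64(257), np.int64(308)), (192, np.int64(255), np.int64(309)), (198, np.int64(256), np.int64(309))]
((489.9139099121094, -143.47442626953125), (56.8834114074707, 29.733125686645508), 63.61646270751953)
rib px [294.09836066 263.27868852]
bow box [276 141] [343 177] [(141, np.int64(304), np.int64(326)), (147, np.int64(282), np.int64(338)), (153, np.int64(279), np.int64(340)), (159, np.int64(277), np.int64(342)), (165, np.int64(276), np.int64(342))]
((490.2730712890625, -143.71588134765625), (56.71132278442383, 29.550479888916016), 63.950523376464844)
rib px [325.75531915 249.0212766 ]
rib [ 0.55657719 -0.16154594  0.0680249 ] nub [ 0.57583114 -0.18101522  0.04815557] bow [ 0.48120206 -0.13846387  0.0251491 ]
[[ 0.48149311 -0.1376541   0.03      ]]
[[ 0.48080933 -0.13860819  0.03      ]]
```

Lock centre is about (0.5515,-0.1703), yaw about -23.5°, and bow about (0.481,-0.139,0.03). Measured heights agree with the text: rib 0.068, nub 0.048, bow 0.025–0.03. Next I go down over the dial with the fingers at yaw 56.5° and grip.

```bash
python3 -m pendant '[[[-0.006,-0.003,0.02,0,0,0,1],[0,0,0.025,0,0,7.5,1],[0,0,0.03,0,0,0,1],[0,0,0.025,0,0,0,1],[0,0,0.015,0,0,0,1]]]' 30 && python3 -m pendant '[[[0,0,0,0,0,0,1],[0,0,0,0,0,0,0.3],[0,0,0,0,0,0,0.3],[0,0,0,0,0,0,0.3],[0,0,0,0,0,0,0.3]]]' 30
```

```text
time: 3.32
position: [0.5512, -0.171, 0.0567]
tool_rot: [0.289, 0.957, 0.0, -0.001]
ft_force: [0.0, 0.4, -0.4]
grip_width: 0.0872
grip_force: 0.0
time: 3.95
position: [0.552, -0.1715, 0.059]
tool_rot: [0.289, 0.957, -0.0, 0.0]
ft_force: [-0.4, -0.1, -0.6]
grip_width: 0.0549
grip_force: 0.0
```

```bash
python3 -m pendant '[[[0,0,0,0,0,0,0.2],[0,0,0,0,0,0,0.2],[0,0,0,0,0,0,0.2],[0,0,0,0,0,0,0.2],[0,0,0,0,0,0,0.2]]]' 30
```

```text
time: 4.58
position: [0.552, -0.1713, 0.0586]
tool_rot: [0.289, 0.957, 0.0, 0.0]
ft_force: [1.5, 0.9, 1.0]
grip_width: 0.0373
grip_force: 30.0
```

```bash
python3 -m pendant '[[[0,0,0,0,0,8,0.2],[0,0,0,0,0,8,0.2],[0,0,0,0,0,8,0.2],[0,0,0,0,0,8,0.2],[0,0,0,0,0,8,0.2]]]' 30 && python3 -c "
from rig import get_obs;print(get_obs()['moment'])"; python3 -m pendant '[[[0,0,0,0,0,8,0.2],[0,0,0,0,0,8,0.2],[0,0,0,0,0,8,0.2],[0,0,0,0,0,8,0.2],[0,0,0,0,0,8,0.2]]]' 30;  python3 -m pendant '[[[0,0,0,0,0,0,0.2],[0,0,0,0,0,0,0.2],[0,0,0,0,0,0,0.55],[0,0,0,0,0,0,0.7],[0,0,0,0,0,0,0.7]]]' 30
```

```text
time: 5.2
position: [0.5507, -0.1722, 0.0586]
tool_rot: [0.6, 0.8, -0.001, -0.001]
ft_force: [-3.1, -3.4, 3.5]
grip_width: 0.0374
grip_force: 30.1
[-0.51447951  0.57755121 -0.00493311]
time: 5.82
position: [0.5491, -0.1721, 0.0586]
tool_rot: [0.838, 0.546, -0.003, -0.001]
ft_force: [-6.4, -2.4, 5.8]
grip_width: 0.0373
grip_force: 30.1
time: 6.45
position: [0.5521, -0.1714, 0.0584]
tool_rot: [0.837, 0.548, 0.0, 0.0]
ft_force: [-0.2, 0.1, 0.1]
grip_width: 0.0575
grip_force: 0.0
```

```bash
python3 -m pendant '[[[0,0,-0.03,0,0,0,0.7],[0,0,-0.035,0,0,0,0.5],[0,0,-0.035,0,0,0,0.35],[0,0,0,0,0,0,0.35],[0,0,0,0,0,0,0.35]]]'
python3 - <<'E'
from h import *
import pickle
w=grab('wrist');pickle.dump(w,open('w3.pkl','wb'))
p=proj(w,[.5515,-.1703,.05])[0].astype(int);print(p,proj(w,[.481,-.139,.03]))
x,y=np.clip(p[0]-120,0,400),np.clip(p[1]-100,0,280);print(x,y);save(w,'pics/w3.png',(x,y,x+240,y+200),3)
E
```

```text
time: 7.08
position: [0.5514, -0.1711, 0.1579]
tool_rot: [0.837, 0.548, -0.0, -0.0]
ft_force: [-1.1, 0.3, 0.1]
grip_width: 0.0332
grip_force: 0.0
[316 239] [[224.25350278 232.4901091 ]]
196 139
```

View pics/w3.png

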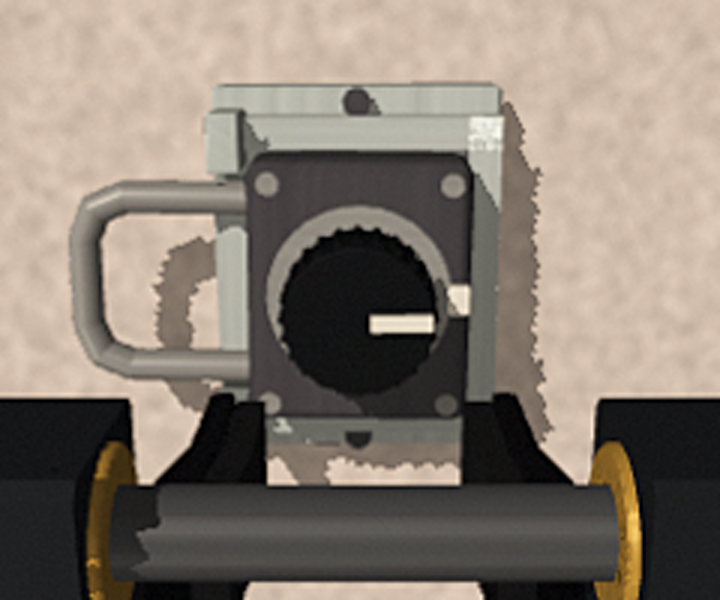

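The rib is aligned with the nub (crop rib (370–434,324), nub (459,300); the offset is height parallax), so the dial is at 0. The bow at crop (87,280) matches the prediction within 1 px. Going to the bow.

```bash
python3 -m pendant '[[[0.001,-0.040,0,0,0,0,0.3],[0,-0.037,0,0,0,0,0.3],[0,0,0.03,0,0,0,0.3],[0,0,0.03,0,0,0,0.3],[0,0,0.02,0,0,0,0.3]]]' && python3 -m pendant '[[[0,0,0.018,0,0,0,0.3],[0,0,0.018,0,0,0,0.3],[0,0,0.019,0,0,0,0.3],[0,0,0,0,0,0,0.3],[0,0,0,0,0,0,0.05]]]' 40 && python3 -m pendant '[[[0,0,0,0,0,0,0.05],[0,0,0,0,0,0,0.05],[0,0,0,0,0,0,0.05],[0,0,0,0,0,0,0.05],[0,0,0,0,0,0,0.05]]]' 40
```

```text
time: 7.75
position: [0.4802, -0.1389, 0.0761]
tool_rot: [0.837, 0.547, -0.001, -0.002]
ft_force: [-0.1, -0.7, -0.4]
grip_width: 0.026
grip_force: 0.0
time: 8.38
position: [0.4814, -0.1395, 0.0233]
tool_rot: [0.837, 0.547, -0.0, -0.0]
ft_force: [1.0, -0.2, 0.0]
grip_width: 0.0216
grip_force: 0.0
time: 9.0
position: [0.4809, -0.1393, 0.0237]
tool_rot: [0.837, 0.547, -0.0, -0.001]
ft_force: [-3.8, 0.5, 5.0]
grip_width: 0.0078
grip_force: 40.0
```

```bash
python3 -m pendant '[[[0,-0.004,0,0,0,0,0.05],[0,-0.004,0,0,0,0,0.05],[0,-0.004,0,0,0,0,0.05],[0,-0.004,0,0,0,0,0.05],[0,-0.002,0,0,0,0,0.05]]]' 40 && python3 -m pendant '[[[0,-0.001,0,0,0,0,0.05],[0,-0.001,0,0,0,0,0.05],[0,-0.001,0,0,0,0,0.05],[0,0,0,0,0,0,0.05],[0,0,0,0,0,0,0.05]]]' 40
```

```text
time: 9.62
position: [0.465, -0.1324, 0.0235]
tool_rot: [0.837, 0.547, 0.0, 0.0]
ft_force: [2.6, -0.7, 1.4]
grip_width: 0.0078
grip_force: 40.0
time: 10.25
position: [0.4631, -0.1317, 0.0237]
tool_rot: [0.837, 0.547, 0.0, 0.001]
ft_force: [3.7, -1.9, 0.4]
grip_width: 0.0078
grip_force: 40.0
```

```bash
python3 -m pendant '[[[0,-0.001,0,0,0,0,0.05],[0,-0.001,0,0,0,0,0.05],[0,0,0,0,0,0,0.05],[0,0,0,0,0,0,0.05],[0,0,0,0,0,0,0.05]]]' 40
python3 - <<'E'
from h import *
t=grab('top');s=grab('side');import pickle;pickle.dump((t,s),open('ts2.pkl','wb'))
a=cv2.resize(t['img'][195:275,368:448],None,fx=5,fy=5,interpolation=cv2.INTER_CUBIC)
b=cv2.resize(s['img'][245:325,332:422],None,fx=4.444,fy=5,interpolation=cv2.INTER_CUBIC)
cv2.imwrite('pics/c2.png',np.hstack([a,b])[:,:,::-1])
E
```

```text
time: 10.88
position: [0.4627, -0.1318, 0.0238]
tool_rot: [0.837, 0.548, 0.001, 0.002]
ft_force: [4.7, -3.7, 0.7]
grip_width: 0.0075
grip_force: 40.0
```

```bash
python3 -m pendant '[[[0,-0.002,0,0,0,0,0.05],[0,-0.002,0,0,0,0,0.05],[0,0,0,0,0,0,0.05],[0,0,0,0,0,0,0.05],[0,0,0,0,0,0,0.05]]]' 40
```

```text
time: 11.6
position: [0.4626, -0.132, 0.0241]
tool_rot: [0.837, 0.547, 0.003, 0.006]
ft_force: [10.0, -4.5, -3.3]
grip_width: 0.0075
grip_force: 40.0
```

View pics/c2.png

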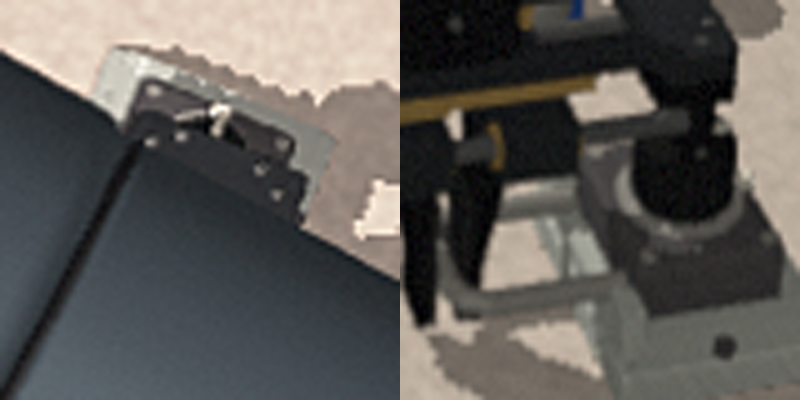

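At the stop: no further motion while the pull rises to 11 N, and the side view shows longer legs. Relaxing, releasing and rising.

```bash
python3 -m pendant '[[[0,0.002,0,0,0,0,0.05],[0,0.002,0,0,0,0,0.05],[0,0,0,0,0,0,0.3],[0,0,0,0,0,0,0.3],[0,0,0,0,0,0,0.3]]]' 40 && python3 -m pendant '[[[0,0,0,0,0,0,0.3],[0,0,-0.02,0,0,0,0.3],[0,0,-0.04,0,0,0,0.3],[0,0,-0.04,0,0,0,0.6],[0,0,-0.03,0,0,0,0.8]]]' 40 && python3 -m pendant '[[[0,0.03,0,0,0,0,0.8],[0,0.03,0,0,0,0,0.8],[0,0.034,0,0,0,0,0.8],[0,0,0,0,0,0,0.8],[0,0,0,0,0,0,0.8]]]' 40
python3 - <<'E'
from h import *
w=grab('wrist');p=proj(w,[.55,-.1695,.05])[0].astype(int);print(p,get_obs()['position'])
x,y=np.clip(p[0]-120,0,400),np.clip(p[1]-100,0,280);print(x,y);save(w,'pics/w4.png',(x,y,x+240,y+200),3)
import pickle;pickle.dump(w,open('w4.pkl','wb'))
E
```

```text
time: 12.22
position: [0.4583, -0.1291, 0.0231]
tool_rot: [0.837, 0.547, -0.001, -0.002]
ft_force: [-0.8, -0.5, 1.0]
grip_width: 0.0244
grip_force: 0.0
time: 12.85
position: [0.4601, -0.1301, 0.1549]
tool_rot: [0.837, 0.548, -0.0, -0.0]
ft_force: [0.1, -0.2, -0.2]
grip_width: 0.0389
grip_force: 0.0
time: 13.48
position: [0.5451, -0.1672, 0.1528]
tool_rot: [0.837, 0.548, -0.001, -0.002]
ft_force: [0.4, -0.1, -0.4]
grip_width: 0.0694
grip_force: 0.0
[323 242] [ 0.5449724  -0.16706825  0.15294016]
203 142
```

View pics/w4.png

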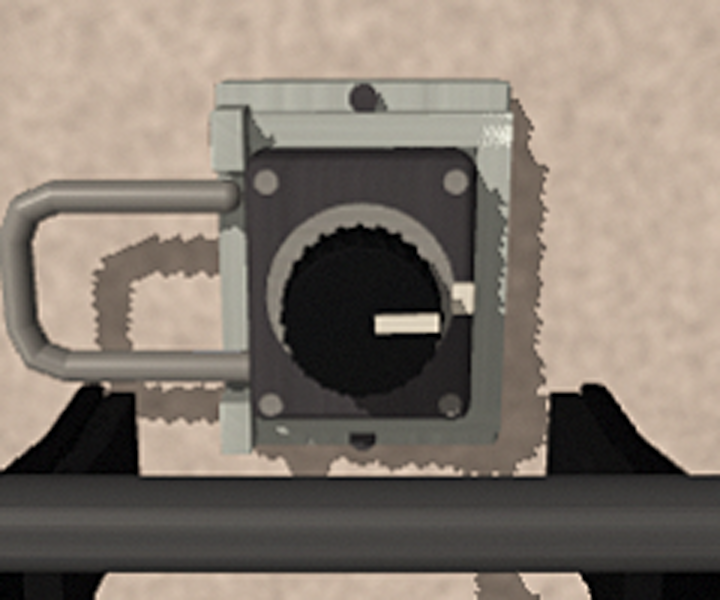

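The shackle is about 19 mm further out and the free leg is clear of the body. The dial is at crop (361,311), with the rib still on the nub. Now gripping the dial.

```bash
python3 -m pendant '[[[0,0.005,0.02,0,0,0,0.8],[0,0,0.025,0,0,0,0.8],[0,0,0.03,0,0,0,0.7],[0,0,0.02,0,0,0,0.6],[0,0,0,0,0,0,0.2]]]' 45 && python3 -m pendant '[[[0,0,0,0,0,0,0.2],[0,0,0,0,0,0,0.2],[0,0,0,0,0,0,0.2],[0,0,0,0,0,0,0.2],[0,0,0,0,0,0,0.2]]]' 45
```

```text
time: 14.15
position: [0.5528, -0.1707, 0.0569]
tool_rot: [0.837, 0.547, 0.001, 0.001]
ft_force: [5.5, -1.6, -0.5]
grip_width: 0.0495
grip_force: 5.7
time: 14.78
position: [0.5506, -0.1698, 0.0582]
tool_rot: [0.837, 0.547, -0.0, -0.001]
ft_force: [-0.3, 0.5, -5.1]
grip_width: 0.037
grip_force: 45.0
```

```bash
python3 -m pendant '[[[0,0,-0.006,0,0,0,0.2],[0,0,-0.012,0,0,0,0.2],[0,0,-0.017,0,0,0,0.2],[0,0,-0.02,0,0,0,0.2],[0,0,-0.02,0,0,0,0.2]]]' 45 && python3 -m pendant '[[[0,0,-0.02,0,0,0,0.2],[0,0,-0.014,0,0,0,0.2],[0,0,-0.010,0,0,0,0.2],[0,0,0,0,0,0,0.2],[0,0,0,0,0,0,0.2]]]' 45
python3 - <<'E'
from h import *
import pickle
t,s=pickle.load(open('ts.pkl','rb'));w1=pickle.load(open('w1.pkl','rb'))
P={}
for n,c,p,r,th in(('t',t,(238,229),27,70),('s',s,(280,213),30,60),('w1',w1,(612,95),75,60)):
    g=c['img'].max(2);m=np.zeros_like(g);cv2.circle(m,p,r,255,-1)
    k=((g<th)&(m>0)).astype(np.uint8);q=max(cv2.findContours(k,0,1)[0],key=cv2.contourArea);P[n]=cv2.fitEllipse(q)
    print(n,P[n],onz(c,[P[n][0]],.014))
    # grey lens disc
    k=((g>85)&(g<175)&(m>0)).astype(np.uint8)
    k[:]=k*0 if 0 else k
    n2,l,st,ce=cv2.connectedComponentsWithStats(k)
    for i in range(1,n2):
        if st[i,4]>30: print('  disc',st[i],ce[i],onz(c,[ce[i]],.029))
o=get_obs();print(o['position'],o['ft_force'],o['grip_width'])
E
```

```text
time: 15.4
position: [0.5515, -0.1702, 0.1355]
tool_rot: [0.837, 0.547, 0.0, 0.001]
ft_force: [0.7, -0.1, -4.8]
grip_width: 0.0373
grip_force: 45.0
time: 16.02
position: [0.5508, -0.1699, 0.177]
tool_rot: [0.837, 0.547, -0.0, -0.001]
ft_force: [0.2, 0.3, -5.6]
grip_width: 0.0371
grip_force: 45.0
t ((237.2677764892578, 229.30360412597656), (43.924095153808594, 44.129737854003906), 165.18019104003906) [[0.55550647 0.2016044  0.014     ]]
  disc [242 206  24  44 261] [257.65517241 225.23371648] [[0.56189039 0.15439833 0.029     ]]
  disc [223 215  27  27 486] [235.86213992 228.05144033] [[0.5562432  0.20232909 0.029     ]]
s ((279.52886962890625, 215.30316162109375), (28.39846420288086, 43.81111526489258), 89.65796661376953) [[0.55480371 0.19769829 0.014     ]]
  disc [ 250  183   61   61 1752] [280.28310502 211.44121005] [[0.55109636 0.18826067 0.029     ]]
  disc [267 203  25  12 184] [279.125      208.35326087] [[0.55716119 0.20249907 0.029     ]]
w1 ((603.7844848632812, 97.24691009521484), (87.60587310791016, 103.74952697753906), 42.885128021240234) [[0.55319091 0.19730947 0.014     ]]
  disc [ 540   60   71  100 1450] [561.70344828 124.71724138] [[0.55659199 0.13805681 0.029     ]]
  disc [ 593   64   47   63 1957] [617.38068472  95.84006132] [[0.55449599 0.19897764 0.029     ]]
[ 0.55081733 -0.1698663   0.17695031] [ 0.22749862  0.34908296 -5.60887123] 0.03714026028017235
```

Lens is at about (0.5567,0.2024), with top and side agreeing. The lock is held: 5.6 N at the wrist. Carrying it over.

```bash
python3 -m pendant '[[[0.010,-0.0042,0,0,0,0,0.2],[0.02,-0.0084,0,0,0,0,0.2],[0.03,-0.0125,0,0,0,0,0.2],[0.035,-0.0146,0,0,0,0,0.2],[0.035,-0.0146,0,0,0,0,0.2]]]' 45 && python3 -m pendant '[[[0.035,-0.0146,0,0,0,0,0.2],[0.035,-0.0146,0,0,0,0,0.2],[0.035,-0.0146,0,0,0,0,0.2],[0.035,-0.0146,0,0,0,0,0.2],[0.03,-0.0125,0,0,0,0,0.2]]]' 45 && python3 -m pendant '[[[0.025,-0.0104,0,0,0,0,0.2],[0.018,-0.0078,0,0,0,0,0.2],[0,0,0,0,0,0,0.2],[0,0,0,0,0,0,0.2],[0,0,0,0,0,0,0.2]]]' 45
python3 - <<'E'
from h import *
o=get_obs();print(o['position'],o['ft_force'],o['joint_velocities'].round(3))
t=grab('top');s=grab('side')
b=[s['img'],t['img']]
p=proj(s,[.5567,.2024,.14])[0].astype(int);q=proj(t,[.5567,.2024,.14])[0].astype(int);print(p,q)
f=lambda im,c:cv2.resize(im[c[1]-90:c[1]+90,c[0]-65:c[0]+65],(400,554),interpolation=cv2.INTER_CUBIC)
cv2.imwrite('pics/end.png',np.hstack([f(t['img'],q),f(s['img'],p)])[:,:,::-1])
E
```

```text
time: 16.65
position: [0.5529, -0.0264, 0.1772]
tool_rot: [0.837, 0.548, -0.0, -0.001]
ft_force: [0.7, 0.9, -4.2]
grip_width: 0.0371
grip_force: 45.0
time: 17.27
position: [0.5553, 0.1579, 0.1772]
tool_rot: [0.836, 0.548, -0.0, -0.001]
ft_force: [-0.3, -0.7, -4.6]
grip_width: 0.0374
grip_force: 45.0
time: 17.9
position: [0.5573, 0.2007, 0.1775]
tool_rot: [0.837, 0.547, -0.0, 0.0]
ft_force: [0.4, -0.7, -3.9]
grip_width: 0.0373
grip_force: 45.0
[0.55729183 0.20070835 0.177468  ] [ 0.42694687 -0.66397099 -3.92297165] [-0.005 -0.002 -0.003  0.003 -0.     0.002]
[277 162] [226 220]
```

View pics/end.png

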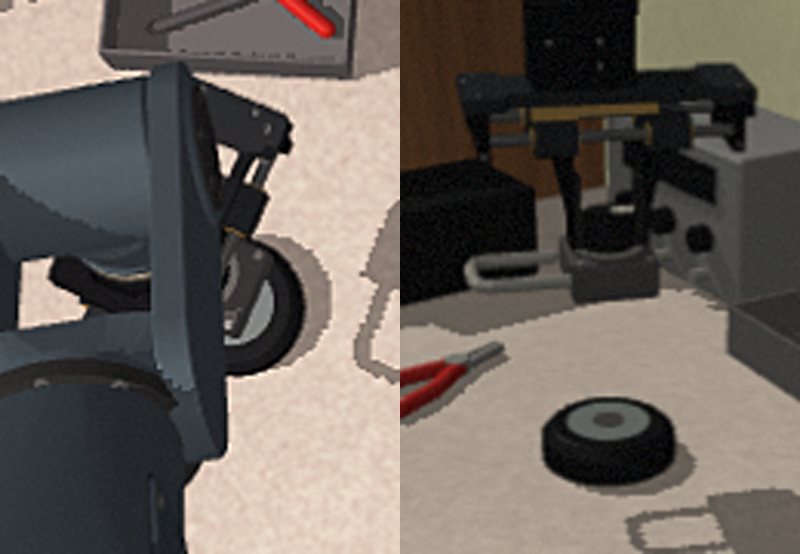

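The lock is held level and open above the inspector. One numeric check of the centring from the side view, comparing the body outline with its prediction.

```bash
python3 - <<'E'
from h import *
t=grab('top');s=grab('side')
p=np.array([277,162])
a=np.radians(-23.6);A=np.array([[np.cos(a),-np.sin(a)],[np.sin(a),np.cos(a)]])
for nm,c0 in(('tcp',(.5573,.2007)),('lens',(.5567,.2024))):
    X=np.array([[*(A@[sx*.03,sy*.036]+c0),z] for sx in(-1,1) for sy in(-1,1) for z in(.135,.163)])
    q=(proj(s,X)-p+[65,90])*3.077+[400,0];print(nm,q.min(0),q.max(0))
    d=(proj(s,[[*c0,.164],[*c0,.188]])-p+[65,90])*3.077+[400,0];print(d)
# grey-dark body vs. left box: print sat/val row through body
for y in (157,):pass
r=int(290/3.077-90+162);print(r,[(x,int(s['img'][r,x].max())) for x in range(258,302,2)])
E
```

```text
tcp [554.53874562 227.74539306] [656.95862862 308.1461936 ]
[[604.35171334 246.25985029]
 [603.69736707 213.00199972]]
lens [552.57688125 227.24098932] [654.82430904 307.53787621]
[[602.29111344 245.72129547]
 [601.61435593 212.48854266]]
166 [(258, 99), (260, 96), (262, 98), (264, 100), (266, 95), (268, 38), (270, 35), (272, 39), (274, 35), (276, 38), (278, 38), (280, 37), (282, 39), (284, 40), (286, 39), (288, 38), (290, 39), (292, 37), (294, 31), (296, 118), (298, 168), (300, 168)]
```

```bash
python3 -m pendant '[[[0.0015,-0.001,0,0,0,0,0.2],[0.001,-0.001,0,0,0,0,0.2],[0,0,0,0,0,0,0.2],[0,0,0,0,0,0,0.2],[0,0,0,0,0,0,0.2]]]' 45 && python3 -m pendant '[[[0,0,0,0,0,0,0.2],[0,0,0,0,0,0,0.2],[0,0,0,0,0,0,0.2],[0,0,0,0,0,0,0.2],[0,0,0,0,0,0,0.2]]]' 45 && python3 -c "
from rig import hand_in;print(hand_in())"
```

```text
time: 18.73
position: [0.5565, 0.2047, 0.1775]
tool_rot: [0.837, 0.547, 0.0, 0.0]
ft_force: [0.1, 0.1, -5.5]
grip_width: 0.0372
grip_force: 45.0
time: 19.35
position: [0.5565, 0.2047, 0.1776]
tool_rot: [0.837, 0.547, -0.0, 0.0]
ft_force: [-1.1, 0.1, -4.0]
grip_width: 0.0372
grip_force: 45.0
the job is handed in; nothing more can be done
None
```

The job is handed in at 19.4 s, with no verdict returned: I turned the dial to the nub, pulled the shackle to its stop in the cradle, and ended holding the open lock by its dial above the inspector, about 12 cm over the glass and within about 3 mm of centre.

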